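# Turn a loaded board over in its soldering frame

## Robot

A 6-joint arm with a two-finger parallel gripper is mounted at the origin on a cart in front of the work surface, level with it; the furniture and walls round the work are solid. World frame = base frame: x ahead of the robot, y to its left, z up, the work surface at z = 0. Lengths are in m, angles in rad, forces in N, time in s.
With the tool pointing down it reaches from about 0.35 to 0.875 m from the base axis. Payload 4.2 kg.
Tool frame: the origin (TCP) lies midway between the tips of the shut fingers; the grasp point (between the pads) lies 19 mm behind it; z points along the fingers, y is the line along which they close (so a half turn about z gives the same grasp; the last joint's range is limited). The gripper opens to 85 mm and grips with 20 to 120 N. Pads are 22 mm wide; open, the fingers measure 114 mm over their backs; the gripper's body (76 mm by 85 mm) begins 54 mm behind the grasp point. The pads swing forward as they close: fully open they stand 13 mm farther back than shut.
Start: joints at [-0.982, 0.385, 0.008, 0, -1.194, -0.259], TCP at [0.202, -0.591, 0.231] pointing down, gripper open.
Joint ranges: [-3.14, 3.14], [-1.21, 2.06], [-1.07, 1.41], [-3.16, 2.05], [-2.99, -0.16], [-3.1, 3.1]. Speed limits (rad/s): [2.79, 2.79, 3.14, 3.14, 3.14, 3.14].

## Interface

Orientations are given as a rotation vector (axis times angle).
In Python, from cell import manip gives the robot as it stands.
- The arm moves only by the tool carry_out, never from a script. Its argument "commands" is a list of rows, each an object with "delta_pos": the shift along the world's x, y, z in cm, a list of three; "twist": the turn about the world's z in degrees; "fingers": the closure, from 0 (fully open) to 1 (shut). A call has 1 to 10 rows; each row is the pose to reach, as a shift and turn from the pose commanded when the call began; what a row does not reach only later rows make up. A row lasts 1/12 s, in which the tool goes at most 41.7 mm and 7.16 degrees, less where a joint would pass 70% of its speed; a pose out of reach is approached as far as the arm can. A call with a gripper value outside its range is refused whole. The fingers move at their own pace and stop on an object; the grip force is fixed at half the most. Time passes only in rows, so rows that repeat a pose let the fingers close. It gives the time, the measured TCP pose, the force, the opening and the grip force at its end, in the units of the state.
- manip.observe(): the state, without advancing time (a new reading comes with each control period).
- manip.grab_frame(name): name is "scene" or "top" or "wrist"; returns a dict with "img" (400x640x3 uint8, blue, green, red), "fx", "fy", "cx", "cy" (pixels), "camera_from_world" (4x4, takes a point from world to camera coordinates). Camera axes: x right, y down, z forward; pixel columns grow to the right and rows downward; lengths in m; the calibration is good to about 2 mm. A picture is of the moment at which its call begins. There is no depth.
- manip.job_done(): hands the job in; it is judged then, once.
The state is a dict: "time_s": time; "joints": joint angles; "qd": joint speeds; "effort": joint torques, N m; "eef_pos": TCP position; "ee_rot": TCP orientation; "contact_force": force on the tool from outside, world axes, zero at the start; "ft_torque": the same for the moment, N m; "gripper_width": opening from 0.0 (shut) to 1.0 (fully open); "finger_force": force on a finger pad.
Only numpy, scipy, OpenCV 4.12 (cv2) and the standard library are available. Lean on these libraries where they do the work, as an engineer would, in place of code of your own. Each camera call takes 0.05 s, during which the arm holds its last target. There are 200 camera calls.

## Task

Two heat sinks stand loose in their seats on the circuit board in the turning frame and have to be soldered from below. Push the upright cover over so that it falls shut on them, push the bolt as far as it goes across the cover's ear, and then turn the whole frame over by pushing on its rails until it lies level on its stop with the solder side of the board up. Pick nothing up: do not touch the heat sinks, which must stay in their seats, and leave the bottle, tape roll, screwdriver and solder spool where they are.

Things in the scene. Friction and masses are not known exactly. Their poses are not given: they have to be found in the camera images.
- axis (a point): Middle of the frame's turning axis: fixed, 140 mm above the bench. Its x axis runs along the turning axis to the holder's far stand, y to the holder's left, z up. Left, right, near, far and all offsets [x, y, z] below are mm from here in these axes, with the frame as found (angle 0).
- holder: Board-turning holder, fixed to the bench; origin on the bench below the axis. Two grey stands, inner faces at x -122 and +122, 52 mm wide in y above their feet (200 x 12 high), 162 high. Between them the frame swings freely, clear of the bench.
- frame (a joint): Angle of the aluminium frame that holds the green board (218 mm wide in y, 12 thick, mid-plane on the axis): 0 as found, pi turned over; stops at both. As it grows the left rail goes down and under, the right rail comes up and over to the left. Friction (0.35 N m) holds it where it is left.
- left_rail (a point): Middle of the left rail's top face, offset [0, 100, 6]; turns with the frame. The rail is a bar 24 wide (y 85 to 109) and 12 thick. Here its top is free to be pushed down; hinge pillars of the cover stand on it at x 54 to 70 on both sides.
- right_rail (a point): Middle of the right rail's underside, offset [0, -100, -6]; turns with the frame. The rail is a bar 24 wide (y -85 to -109) and 12 thick. Once it has been raised by pushing the left rail down, its outer edge and underside can be pushed from the right, up, over and down.
- cover (a joint): Angle of the steel cover (110 x 172 mm plate, 8 mm folded edges, rubber pad inside) on its hinge at offset y 90, z 23.5: 0 shut, 1.57 upright, found leaning left at 1.65 to 1.85, stop at 1.9. Pushed right past upright it falls shut, damped, in about 2 s. Unbolted, it falls open when the frame is turned over.
- cover_edge (a point): Middle of the cover's free edge, 171 mm from its hinge: the top of the open cover, 0.33 m above the bench. From this edge an ear (x 10 to 30) sticks out 25 mm, which lies over the right rail when shut, its top at z 25.
- bolt (a joint): Travel of the bolt in m: 0 to 0.006 as found, clear of the ear; 0.042 fully home, across the ear. It slides along the right rail to the far side (+x) when its handle is pushed that way, resists with 2 N, and stays where it is left.
- bolt_handle (a point): On the bolt's upright handle, a bar 8 mm thick that ends in a 14 mm black ball centred 9 mm above this point; offset [-80, -97, 52] at travel 0, moves with the bolt. The bolt's straps lie on its far side, from x -34 on, up to z 38.
- seat_near (a point): Where the centre of the near heat sink belongs, in its black seat on the board (walls 6 mm high, 1.6 mm play each side): offset [-30, 0, 10], turns with the frame. The shut cover's pad lies 1 mm above the heat sinks.
- sink_near_mid (a point): Centre of the near heat sink, black, finned, 24 x 24 x 14 mm, loose in its seat.
- sink_far_mid (a point): Centre of the far heat sink, the same.
- seat_far (a point): The same for the far heat sink, offset [30, 0, 10] as found.
- sink_near: The near heat sink; origin at the centre of its underside.
- sink_far: The far heat sink; origin at the centre of its underside.
- cleaner: White dropper bottle with a blue top, 48 mm thick, 126 high, bystander; origin at the centre of its underside.
- tape: Roll of blue tape, 60 mm across, 24 high, bystander; origin at the centre of its underside.
- driver: Small screwdriver with a yellow handle, 160 long, lying, bystander; origin at the middle of its underside.
- spool: Spool of solder wire, 76 mm across, 56 high, bystander beyond the holder; origin at the centre of its underside.

How it is judged:
By the outcome, as a careful person would: the job done as asked, in the order asked, and still so for the second after the job is handed in, with the robot touching nothing.
It also fails if it takes over 64 s, if anything falls off the work surface, if the arm or the gripper's body presses on something with over 40 N, if the wrist force passes 120 N, or if a joint passes its speed limit or range.

## Working session

There is one attempt and no reset: what is moved stays moved. The work goes in short steps, Python scripts to look and compute and a tool call to move; the robot and the scene stay as the last step left them, time stands still between calls to the robot, and variables do not carry over. Pictures are saved under pics/ and viewed, at most 10 in all, crops included, and the job is handed in when it is done.

Besides the shell and the picture viewer there is one more tool, called after "Emit:" as a command line: name --argument value ..., lists and objects as JSON in quotes. carry_out: Moves the arm, as the interface text tells. Its arguments: {"type":"object","properties":{"commands":{"type":"array","items":{"type":"object","properties":{"delta_pos":{"type":"array","items":{"type":"number"}},"twist":{"type":"number"},"fingers":{"type":"number"}}}}},"required":["commands"]}

```bash
mkdir -p pics; ls; python3 - <<'E'
from cell import manip
import cv2,numpy as np
for n in ["scene","top"]:
    f=manip.grab_frame(n); cv2.imwrite(f"pics/{n}0.png",f["img"])
    print(n,f["fx"],f["fy"],f["cx"],f["cy"]);print(np.round(np.linalg.inv(f["camera_from_world"]),3))
print(manip.observe())
E
```

```text
pics
scene 484.511240926512 484.511240926512 316.19594971345947 210.3710962240764
[[-0.634 -0.425  0.646 -0.262]
 [-0.773  0.341 -0.535  0.577]
 [ 0.007 -0.839 -0.545  0.851]
 [ 0.     0.     0.     1.   ]]
top 434.25070835436793 434.25070835436793 323.5518541463908 200.40801337213023
[[ 0.045 -0.978  0.204  0.364]
 [-0.999 -0.045  0.004 -0.136]
 [ 0.006 -0.204 -0.979  1.264]
 [ 0.     0.     0.     1.   ]]
{'time_s': 0.1, 'joints': array([-9.82379339e-01,  3.85458881e-01,  6.77093485e-03, -4.44861343e-04,
       -1.19400900e+00, -2.58580847e-01]), 'qd': array([-1.79333088e-03, -1.59599368e-03,  4.35094579e-03,  2.11876879e-03,
       -8.02430977e-05,  5.98182950e-04]), 'effort': array([-1.96108404e-04, -3.93319273e+01,  1.88929027e+01,  4.19797897e+00,
       -2.62897935e-03, -1.71318866e-07]), 'eef_pos': array([ 0.20226772, -0.59081206,  0.23034536]), 'ee_rot': array([ 5.15439248e-01, -3.09860921e+00, -2.98827638e-03]), 'contact_force': array([-0.4398986 ,  0.19504588, -0.00435545]), 'ft_torque': array([ 0.03497401,  0.01185498, -0.03637771]), 'finger_force': 0.0, 'gripper_width': 1.0030713310546437}
```

View pics/scene0.png

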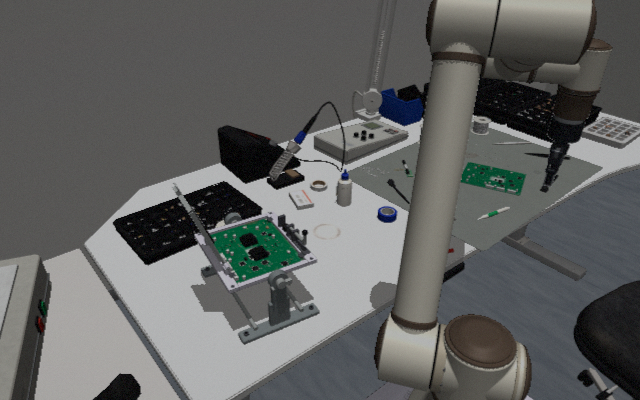

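View pics/top0.png

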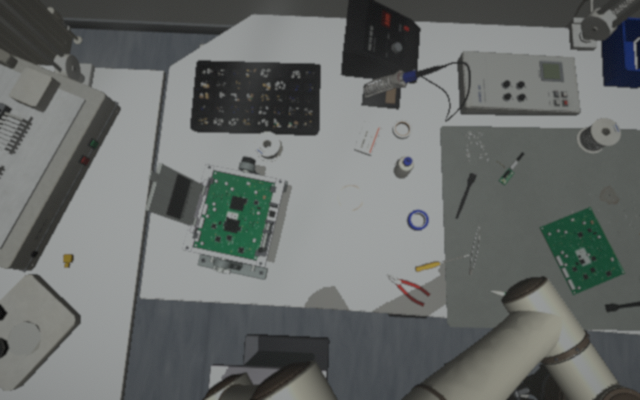

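The scene picture shows the frame at about (255,250), with the cover leaning left and the bolt at (290,225). In the top picture the board is centred near (238,215), the cover is at (175,195), and the spool is at (268,145). Next I measure the pose from the board.

```bash
cat > h.py <<'E'
import cv2,numpy as np
from cell import manip
def ray(f,u,v):
    T=np.linalg.inv(f["camera_from_world"]);d=T[:3,:3]@[(u-f["cx"])/f["fx"],(v-f["cy"])/f["fy"],1];return T[:3,3],d
def plane(f,u,v,z):
    o,d=ray(f,u,v);return o+d*(z-o[2])/d[2]
def proj(f,p):
    c=f["camera_from_world"]@np.r_[p,1];return np.array([f["fx"]*c[0]/c[2]+f["cx"],f["fy"]*c[1]/c[2]+f["cy"]])
E
python3 - <<'E'
from h import *
out=[]
for n,(x0,y0,x1,y1),z in [("top",(180,150,300,280),.14),("scene",(190,200,330,300),.14)]:
    f=manip.grab_frame(n);im=f["img"];h=cv2.cvtColor(im,cv2.COLOR_BGR2HSV)
    m=cv2.inRange(h,(40,80,40),(85,255,255));k=np.zeros_like(m);k[y0:y1,x0:x1]=m[y0:y1,x0:x1]
    k=cv2.morphologyEx(k,cv2.MORPH_CLOSE,np.ones((15,15)))
    k=cv2.morphologyEx(k,cv2.MORPH_OPEN,np.ones((5,5)))
    c=max(cv2.findContours(k,0,2)[0],key=cv2.contourArea)[:,0]
    P=np.array([plane(f,*q,z+.003)[:2] for q in c],np.float32)
    r=cv2.minAreaRect(P);print(n,r)
    out.append(cv2.resize(im[y0-20:y1+20,x0-45:x1+20],None,fx=4 if n=="top" else 3,fy=4 if n=="top" else 3,interpolation=2))
    print(out[-1].shape)
cv2.imwrite("pics/c1.png",out[0][:600,:800]);cv2.imwrite("pics/c2.png",out[1])
E
```

```text
top ((0.5495847463607788, 0.0998559221625328), (0.16511958837509155, 0.2055518478155136), 80.85832977294922)
(680, 740, 3)
scene ((0.5469807982444763, 0.10135713964700699), (0.1642523854970932, 0.20191539824008942), 80.02626037597656)
(420, 615, 3)
```

View pics/c1.png

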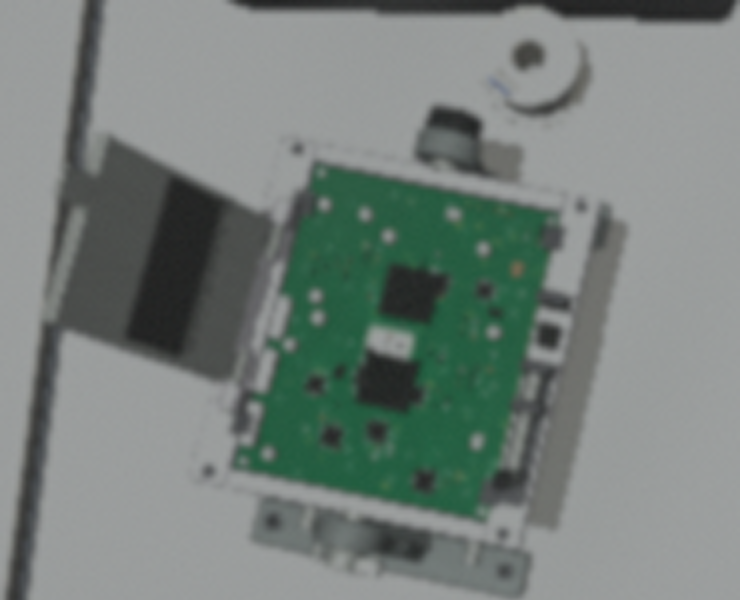

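View pics/c2.png

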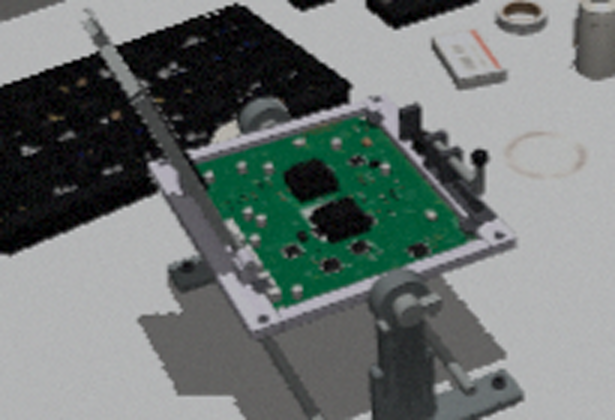

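The crops show the frame screws at full-frame pixels (209.5,167), (280,181), (187,247.5) and (260.5,263), and the bolt's black ball at about (305,232) in the scene view. I'll refine the pose from these.

```bash
python3 - <<'E'
from h import *
f=manip.grab_frame("top")
S=[(209.5,167),(280,181.3),(187,247.5),(260.5,263.3)]
P=np.array([plane(f,*s,.146)[:2] for s in S]);print(P,P.mean(0))
ex=(P[0]-P[2]+P[1]-P[3]);ey=(P[0]-P[1]+P[2]-P[3])
print(np.degrees(np.arctan2(ex[1],ex[0])),np.degrees(np.arctan2(ey[1],ey[0]))-90)
g=manip.grab_frame("scene")
A=np.array([.5485,.1005,.14]);a=np.radians(-9.5);R=np.array([[np.cos(a),-np.sin(a),0],[np.sin(a),np.cos(a),0],[0,0,1]])
W=lambda *o:A+R@(np.array(o)/1e3)
for t in (0,6):print(t,proj(g,W(-80+t,-97,61)),proj(f,W(-80+t,-97,61)))
for th in (1.65,1.75,1.85):
  print(th,[proj(c,W(0,90-171*np.cos(th),23.5+171*np.sin(th))) for c in (g,f)])
print("cover start",W(0,190,150),"bolt",W(-115,-97,45))
b=g["img"][222:245,295:315].sum(2);i=np.argwhere(b<90);print(i[:,::-1].mean(0)+[295,222],len(i))
E
```

```text
[[ 0.67350345  0.17620906]
 [ 0.64299648 -0.01424525]
 [ 0.45696519  0.21268008]
 [ 0.42541171  0.02128305]] [0.54971921 0.09898174]
-9.416790249218959 -9.231291457866163
0 [304.84850784 232.30071946] [259.61892497 250.32958018]
6 [303.60050868 230.98130279] [260.20564912 247.92295874]
1.65 [array([202.31031451, 188.5627682 ]), array([171.11960577, 189.84927486])]
1.75 [array([194.5852575 , 191.48100061]), array([164.0295542, 188.496807 ])]
1.85 [array([187.0248491 , 195.09056738]), array([157.39445863, 187.35818621])]
cover start [0.57985905 0.28789426 0.29      ] bolt [0.41906754 0.02381077 0.185     ]
[301.52173913 234.47826087] 23
```

Emit:
carry_out --commands '[{"delta_pos": [0, 2, 4], "twist": 0, "fingers": 1}, {"delta_pos": [0.5, 4, 7.5], "twist": -4, "fingers": 1}, {"delta_pos": [1, 7, 11], "twist": -8, "fingers": 1}, {"delta_pos": [2, 10, 14], "twist": -12, "fingers": 1}, {"delta_pos": [3, 13, 17], "twist": -16, "fingers": 1}, {"delta_pos": [4.5, 16, 19], "twist": -20, "fingers": 1}, {"delta_pos": [6, 19.5, 19.5], "twist": -24, "fingers": 1}, {"delta_pos": [7.5, 23, 19.5], "twist": -28, "fingers": 1}, {"delta_pos": [9, 26.5, 19.5], "twist": -28.4, "fingers": 1}, {"delta_pos": [11, 30, 19.5], "twist": -28.4, "fingers": 1}]'

```text
time_s: 1.13
eef_pos: [0.312, -0.2895, 0.4271]
ee_rot: [0.262, 3.129, -0.001]
contact_force: [0.8, -0.7, 0.2]
gripper_width: -0.001
finger_force: 0.0
```

Emit:
carry_out --commands '[{"delta_pos": [1.5, 3.5, 0], "twist": 0, "fingers": 1}, {"delta_pos": [3, 7, 0], "twist": 0, "fingers": 1}, {"delta_pos": [4.5, 10.5, 0], "twist": 0, "fingers": 1}, {"delta_pos": [6, 14, 0], "twist": 0, "fingers": 1}, {"delta_pos": [7.5, 17.5, 0], "twist": 0, "fingers": 1}, {"delta_pos": [9, 21, 0], "twist": 0, "fingers": 1}, {"delta_pos": [10.5, 24.5, 0], "twist": 0, "fingers": 1}, {"delta_pos": [12, 28, 0], "twist": 0, "fingers": 1}, {"delta_pos": [13.5, 31.5, 0], "twist": 0, "fingers": 1}, {"delta_pos": [14.5, 34.5, 0], "twist": 0, "fingers": 1}]'

```text
time_s: 1.97
eef_pos: [0.4579, 0.0561, 0.4261]
ee_rot: [-0.258, -3.131, -0.0]
contact_force: [1.1, -0.4, 0.5]
gripper_width: -0.0
finger_force: 0.0
```

Emit:
carry_out --commands '[{"delta_pos": [1.8, 3.5, 0], "twist": 0, "fingers": 1}, {"delta_pos": [3.6, 7, 0], "twist": 0, "fingers": 1}, {"delta_pos": [5.4, 10.5, 0], "twist": 0, "fingers": 1}, {"delta_pos": [7.2, 14, 0], "twist": 0, "fingers": 1}, {"delta_pos": [9, 17.5, 0], "twist": 0, "fingers": 1}, {"delta_pos": [10.8, 21, 0], "twist": 0, "fingers": 1}, {"delta_pos": [12.1, 23.4, 0], "twist": 0, "fingers": 1}, {"delta_pos": [12.1, 23.4, -4], "twist": 0, "fingers": 1}, {"delta_pos": [12.1, 23.4, -8], "twist": 0, "fingers": 1}, {"delta_pos": [12.1, 23.4, -11.5], "twist": 0, "fingers": 1}]'

```text
time_s: 2.8
eef_pos: [0.578, 0.2884, 0.3085]
ee_rot: [-0.259, -3.129, 0.0]
contact_force: [0.4, 0.6, -0.7]
gripper_width: 0.001
finger_force: 0.0
```

```bash
python3 - <<'E'
from h import *
g=manip.grab_frame("scene");o=manip.observe();print(o["eef_pos"])
t=manip.grab_frame("top")
a=cv2.resize(g["img"][120:310,150:340],None,fx=2,fy=2);b=cv2.resize(t["img"][120:310,120:310],None,fx=2,fy=2)
cv2.imwrite("pics/d1.png",np.hstack([a,b]))
E
```

```text
[0.5740863  0.28629592 0.29923135]
```

View pics/d1.png

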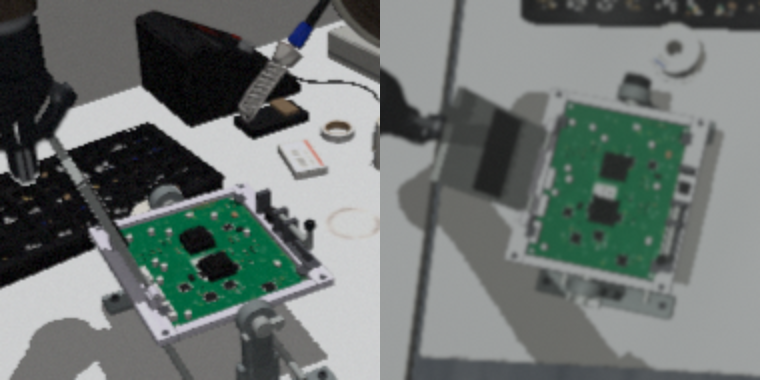

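The left half shows the shut fingers left of the upright cover near (30,170), with the cover edge at about (60,145). They are clear of it, so I push right.

Emit:
carry_out --commands '[{"delta_pos": [-0.2, -1.5, 0], "twist": 0, "fingers": 1}, {"delta_pos": [-0.5, -3, 0], "twist": 0, "fingers": 1}, {"delta_pos": [-0.7, -4.3, 0], "twist": 0, "fingers": 1}, {"delta_pos": [-0.9, -5.6, 0], "twist": 0, "fingers": 1}, {"delta_pos": [-1.1, -6.9, 0], "twist": 0, "fingers": 1}, {"delta_pos": [-1.3, -8.2, 0], "twist": 0, "fingers": 1}, {"delta_pos": [-1.6, -9.5, 0], "twist": 0, "fingers": 1}, {"delta_pos": [-1.8, -10.8, 0], "twist": 0, "fingers": 1}, {"delta_pos": [-2.0, -12.1, 0], "twist": 0, "fingers": 1}, {"delta_pos": [-2.2, -13.4, 0], "twist": 0, "fingers": 1}]'

```text
time_s: 3.73
eef_pos: [0.5561, 0.1523, 0.3113]
ee_rot: [-0.26, -3.131, 0.0]
contact_force: [-1.0, -0.3, 0.1]
gripper_width: 0.002
finger_force: 0.0
```

Emit:
carry_out --commands '[{"delta_pos": [0, 0, 1], "twist": 0, "fingers": 1}, {"delta_pos": [0, 0, 4], "twist": 0, "fingers": 1}, {"delta_pos": [-1, -2, 7], "twist": 0, "fingers": 1}, {"delta_pos": [-4, -4, 9], "twist": 0, "fingers": 1}, {"delta_pos": [-7, -6, 9], "twist": 0, "fingers": 1}, {"delta_pos": [-10, -8, 9], "twist": 0, "fingers": 1}, {"delta_pos": [-13, -10, 9], "twist": 0, "fingers": 1}, {"delta_pos": [-14, -12, 9], "twist": 0, "fingers": 1}, {"delta_pos": [-14, -13, 9], "twist": 0, "fingers": 1}, {"delta_pos": [-14, -13, 9], "twist": 0, "fingers": 1}]'

```text
time_s: 4.57
eef_pos: [0.4161, 0.0224, 0.4027]
ee_rot: [0.262, 3.128, 0.002]
contact_force: [-0.8, 1.1, 0.2]
gripper_width: 0.002
finger_force: 0.0
```

Emit:
carry_out --commands '[{"delta_pos": [0, 0, 0], "twist": 0, "fingers": 1}, {"delta_pos": [0, 0, 0], "twist": 0, "fingers": 1}, {"delta_pos": [0, 0, 0], "twist": 0, "fingers": 1}, {"delta_pos": [0, 0, 0], "twist": 0, "fingers": 1}, {"delta_pos": [0, 0, 0], "twist": 0, "fingers": 1}, {"delta_pos": [0, 0, 0], "twist": 0, "fingers": 1}, {"delta_pos": [0, 0, 0], "twist": 0, "fingers": 1}, {"delta_pos": [0, 0, 0], "twist": 0, "fingers": 1}, {"delta_pos": [0, 0, 0], "twist": 0, "fingers": 1}, {"delta_pos": [0, 0, 0], "twist": 0, "fingers": 1}]'

```text
time_s: 5.4
eef_pos: [0.4164, 0.0237, 0.4013]
ee_rot: [0.26, 3.131, 0.0]
contact_force: [-0.3, 0.7, 0.4]
gripper_width: 0.0
finger_force: 0.0
```

Emit:
carry_out --commands '[{"delta_pos": [0, 0, -2], "twist": 0, "fingers": 1}, {"delta_pos": [0, 0, -4], "twist": 0, "fingers": 1}, {"delta_pos": [0, 0, -7], "twist": 0, "fingers": 1}, {"delta_pos": [0, 0, -10], "twist": 0, "fingers": 1}, {"delta_pos": [0, 0, -13], "twist": 0, "fingers": 1}, {"delta_pos": [0, 0, -15], "twist": 0, "fingers": 1}, {"delta_pos": [0, 0, -15], "twist": 0, "fingers": 1}, {"delta_pos": [0, 0, -15], "twist": 0, "fingers": 1}]'

```text
time_s: 6.07
eef_pos: [0.4164, 0.0235, 0.2513]
ee_rot: [-0.26, -3.13, 0.002]
contact_force: [-0.4, 0.1, 0.7]
gripper_width: -0.002
finger_force: 0.0
```

```bash
python3 - <<'E'
from h import *
g=manip.grab_frame("scene");o=manip.observe();print(o["eef_pos"])
t=manip.grab_frame("top")
a=cv2.resize(g["img"][160:310,190:340],None,fx=2.6,fy=2.6);b=cv2.resize(t["img"][140:290,160:310],None,fx=2.6,fy=2.6)
cv2.imwrite("pics/d2.png",np.hstack([a,b]))
E
```

```text
[0.4173143  0.02381312 0.25255777]
```

View pics/d2.png

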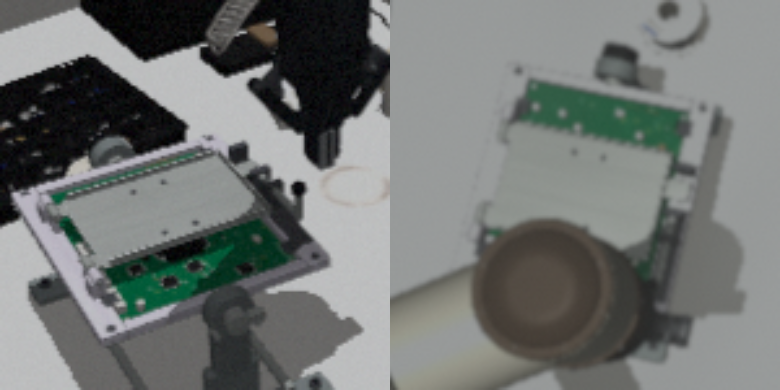

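Left half: the cover lies shut on the sinks and the ball is at (298,188), with the fingers above and near it. Next I descend and push the bolt.

Emit:
carry_out --commands '[{"delta_pos": [0, 0, -2.5], "twist": 0, "fingers": 1}, {"delta_pos": [0, 0, -5], "twist": 0, "fingers": 1}, {"delta_pos": [0, 0, -6.7], "twist": 0, "fingers": 1}, {"delta_pos": [0, 0, -6.7], "twist": 0, "fingers": 1}, {"delta_pos": [1, -0.16, -6.7], "twist": 0, "fingers": 1}, {"delta_pos": [2, -0.33, -6.7], "twist": 0, "fingers": 1}, {"delta_pos": [3, -0.5, -6.7], "twist": 0, "fingers": 1}, {"delta_pos": [4, -0.66, -6.7], "twist": 0, "fingers": 1}, {"delta_pos": [4.6, -0.75, -6.7], "twist": 0, "fingers": 1}, {"delta_pos": [5.2, -0.85, -6.7], "twist": 0, "fingers": 1}]'

```text
time_s: 7.0
eef_pos: [0.4695, 0.015, 0.1847]
ee_rot: [0.261, 3.13, 0.0]
contact_force: [-2.0, 0.7, 0.2]
gripper_width: -0.002
finger_force: 1.0
```

Emit:
carry_out --commands '[{"delta_pos": [0.3, -0.05, 0], "twist": 0, "fingers": 1}, {"delta_pos": [0.6, -0.1, 0], "twist": 0, "fingers": 1}, {"delta_pos": [0.6, -0.1, 0], "twist": 0, "fingers": 1}]'

```text
time_s: 7.25
eef_pos: [0.475, 0.0141, 0.1843]
ee_rot: [0.261, 3.13, -0.0]
contact_force: [0.5, 0.1, -0.4]
gripper_width: -0.0
finger_force: 0.0
```

Emit:
carry_out --commands '[{"delta_pos": [0.3, -0.05, 0], "twist": 0, "fingers": 1}, {"delta_pos": [0.5, -0.08, 0], "twist": 0, "fingers": 1}]'

```text
time_s: 7.42
eef_pos: [0.4792, 0.0134, 0.1842]
ee_rot: [-0.26, -3.13, 0.0]
contact_force: [-1.8, 1.1, 1.6]
gripper_width: 0.005
finger_force: 1.7
```

Emit:
carry_out --commands '[{"delta_pos": [0.2, -0.03, 0], "twist": 0, "fingers": 1}, {"delta_pos": [0.4, -0.06, 0], "twist": 0, "fingers": 1}]'

```text
time_s: 7.58
eef_pos: [0.4794, 0.0128, 0.1837]
ee_rot: [-0.261, -3.121, 0.002]
contact_force: [-16.0, 8.1, 10.8]
gripper_width: -0.005
finger_force: 8.6
```

The bolt hit its end stop: the force jumped with the tool at holder x ≈ -55, as predicted. I back off and check the ball.

Emit:
carry_out --commands '[{"delta_pos": [-1.5, 0.2, 0], "twist": 0, "fingers": 1}, {"delta_pos": [-4, 0.6, 0], "twist": 0, "fingers": 1}, {"delta_pos": [-5, 0.8, 3], "twist": 0, "fingers": 1}, {"delta_pos": [-5, 0.8, 7], "twist": 0, "fingers": 1}, {"delta_pos": [-5, 2, 10], "twist": 0, "fingers": 1}, {"delta_pos": [-5, 6, 10], "twist": 0, "fingers": 1}, {"delta_pos": [-5, 10, 10], "twist": 0, "fingers": 1}, {"delta_pos": [-3, 14, 10], "twist": 0, "fingers": 1}, {"delta_pos": [-1, 18, 10], "twist": 0, "fingers": 1}, {"delta_pos": [0, 21, 10], "twist": 0, "fingers": 1}]'

```text
time_s: 8.42
eef_pos: [0.4847, 0.2252, 0.2848]
ee_rot: [0.259, 3.129, 0.002]
contact_force: [0.4, -0.5, 1.4]
gripper_width: 0.0
finger_force: 0.0
```

```bash
cat >> h.py <<'E'
A=np.array([.549,.0998,.14]);_a=np.radians(-9.4);R=np.array([[np.cos(_a),-np.sin(_a),0],[np.sin(_a),np.cos(_a),0],[0,0,1]])
W=lambda *o:A+R@(np.array(o)/1e3)
def off():return np.round(R.T@(manip.observe()["eef_pos"]-A)*1e3,1)
E
python3 - <<'E'
from h import *
g=manip.grab_frame("scene");print(off(),manip.observe()["eef_pos"])
for t in (30,36,42):print(t,proj(g,W(-80+t,-97,61)))
y0,x0=200,270
m=(g["img"][y0:y0+50,x0:x0+50].sum(2)<75).astype(np.uint8)
n,_,s,c=cv2.connectedComponentsWithStats(m)
for i in range(1,n):
  if s[i,4]>5:print(c[i]+[x0,y0],s[i,2:])
t=manip.grab_frame("top")
a=cv2.resize(g["img"][200:275,230:330],None,fx=5,fy=5,interpolation=2);cv2.imwrite("pics/d3.png",a)
E
```

```text
[-82.4 118.6 143.5] [0.48710918 0.23027963 0.28352333]
30 [298.80909137 225.55691029]
36 [297.60491076 224.29057136]
42 [296.40986599 223.03383984]
[295.63636364 223.63636364] [ 4  4 11]
```

View pics/d3.png

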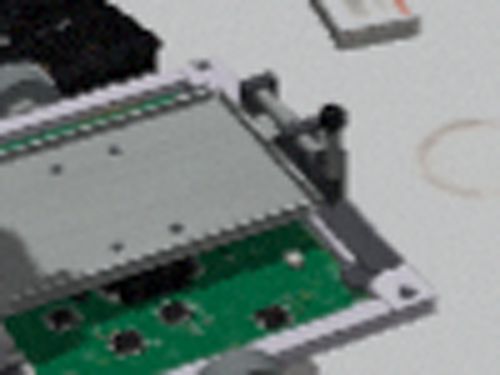

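The bolt is home: the ball is at (295.6,223.6) against a predicted (296.4,223.0), and the bar crosses the ear. Next I go over the near end of the left rail.

Emit:
carry_out --commands '[{"delta_pos": [-0.5, -0.3, -3], "twist": 0, "fingers": 1}, {"delta_pos": [-0.9, -0.5, -6], "twist": 0, "fingers": 1}, {"delta_pos": [-0.9, -0.5, -9], "twist": 0, "fingers": 1}, {"delta_pos": [-0.9, -0.5, -11.5], "twist": 0, "fingers": 1}, {"delta_pos": [-0.9, -0.5, -12.4], "twist": 0, "fingers": 1}, {"delta_pos": [-0.9, -0.5, -12.4], "twist": 0, "fingers": 1}]'

```text
time_s: 9.02
eef_pos: [0.4735, 0.2167, 0.1583]
ee_rot: [-0.261, -3.127, 0.005]
contact_force: [0.4, 0.6, -0.7]
gripper_width: 0.002
finger_force: 0.0
```

Emit:
carry_out --commands '[{"delta_pos": [0, 0, -0.8], "twist": 0, "fingers": 1}, {"delta_pos": [0, 0, -1.6], "twist": 0, "fingers": 1}, {"delta_pos": [0, 0, -2.3], "twist": 0, "fingers": 1}, {"delta_pos": [0, 0, -3], "twist": 0, "fingers": 1}]'

```text
time_s: 9.35
eef_pos: [0.4758, 0.2186, 0.1316]
ee_rot: [0.259, 3.127, 0.004]
contact_force: [0.1, -0.2, 3.8]
gripper_width: 0.003
finger_force: 2.3
```

Contact is made at about 4 N and the rail is moving, so I follow the arc.

Emit:
carry_out --commands '[{"delta_pos": [-0.03, -0.16, -0.8], "twist": 0, "fingers": 1}, {"delta_pos": [-0.06, -0.36, -1.6], "twist": 0, "fingers": 1}, {"delta_pos": [-0.1, -0.62, -2.4], "twist": 0, "fingers": 1}, {"delta_pos": [-0.16, -0.94, -3.1], "twist": 0, "fingers": 1}, {"delta_pos": [-0.22, -1.34, -3.8], "twist": 0, "fingers": 1}, {"delta_pos": [-0.29, -1.78, -4.5], "twist": 0, "fingers": 1}, {"delta_pos": [-0.38, -2.27, -5.1], "twist": 0, "fingers": 1}, {"delta_pos": [-0.38, -2.27, -5.1], "twist": 0, "fingers": 1}]'

```text
time_s: 10.02
eef_pos: [0.4697, 0.1942, 0.0776]
ee_rot: [-0.262, -3.128, 0.002]
contact_force: [0.8, 2.3, 0.4]
gripper_width: -0.003
finger_force: 0.8
```

```bash
python3 - <<'E'
from h import *
g=manip.grab_frame("scene");print(off())
cv2.imwrite("pics/d4.png",cv2.resize(g["img"][150:330,180:340],None,fx=3,fy=3))
E
```

```text
[-93.9  79.9 -62.1]
```

View pics/d4.png

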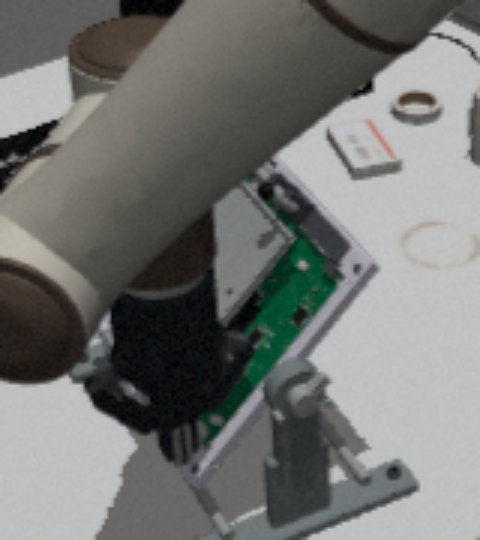

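The picture shows the frame tilted about 45°, with the right rail raised at (330,240) in the crop and the bolt still home. I retract and go round to the right side.

Emit:
carry_out --commands '[{"delta_pos": [0.3, 2, 1.5], "twist": 0, "fingers": 1}, {"delta_pos": [0.5, 3.5, 5], "twist": 0, "fingers": 1}, {"delta_pos": [0.5, 3.5, 9], "twist": 0, "fingers": 1}, {"delta_pos": [0.5, 3.5, 13], "twist": 0, "fingers": 1}, {"delta_pos": [0.5, 3.5, 17], "twist": 0, "fingers": 1}, {"delta_pos": [0.5, 3.5, 21], "twist": 0, "fingers": 1}, {"delta_pos": [0.5, 3.5, 25], "twist": 0, "fingers": 1}, {"delta_pos": [0.5, 1, 28], "twist": 0, "fingers": 1}, {"delta_pos": [1, -2, 28], "twist": 0, "fingers": 1}, {"delta_pos": [2, -5.5, 28], "twist": 0, "fingers": 1}]'

```text
time_s: 10.9
eef_pos: [0.4893, 0.1393, 0.3607]
ee_rot: [-0.256, -3.131, -0.001]
contact_force: [0.5, -0.6, -1.2]
gripper_width: -0.003
finger_force: 0.0
```

Emit:
carry_out --commands '[{"delta_pos": [0.6, -3.5, 0], "twist": 0, "fingers": 1}, {"delta_pos": [1.2, -7, 0], "twist": 0, "fingers": 1}, {"delta_pos": [1.8, -10.5, 0], "twist": 0, "fingers": 1}, {"delta_pos": [2.4, -14, 0], "twist": 0, "fingers": 1}, {"delta_pos": [3, -17.5, 0], "twist": 0, "fingers": 1}, {"delta_pos": [3.4, -19, 0], "twist": 0, "fingers": 1}, {"delta_pos": [3.4, -19, -4], "twist": 0, "fingers": 1}, {"delta_pos": [3.4, -19, -8], "twist": 0, "fingers": 1}, {"delta_pos": [3.4, -19, -12], "twist": 0, "fingers": 1}, {"delta_pos": [3.4, -19, -16.5], "twist": 0, "fingers": 1}]'

```text
time_s: 11.73
eef_pos: [0.5223, -0.0508, 0.1953]
ee_rot: [-0.262, -3.127, 0.001]
contact_force: [0.4, 0.1, -0.1]
gripper_width: -0.002
finger_force: 0.0
```

Emit:
carry_out --commands '[{"delta_pos": [0, 0, 0], "twist": 0, "fingers": 1}, {"delta_pos": [0, 0, 0], "twist": 0, "fingers": 1}]'

```text
time_s: 11.9
eef_pos: [0.5224, -0.0507, 0.1958]
ee_rot: [-0.26, -3.123, 0.004]
contact_force: [1.0, 0.4, 0.3]
gripper_width: 0.002
finger_force: 0.0
```

```bash
python3 - <<'E'
from h import *
print(off())
E
```

```text
[  -1.6 -152.8   55.8]
```

Emit:
carry_out --commands '[{"delta_pos": [0.35, 2.1, 0], "twist": 0, "fingers": 1}, {"delta_pos": [0.7, 4.2, 0.2], "twist": 0, "fingers": 1}, {"delta_pos": [0.88, 5.3, 0.3], "twist": 0, "fingers": 1}, {"delta_pos": [1.03, 6.2, 0.4], "twist": 0, "fingers": 1}, {"delta_pos": [1.19, 7.2, 1.0], "twist": 0, "fingers": 1}, {"delta_pos": [1.34, 8.1, 1.6], "twist": 0, "fingers": 1}]'

```text
time_s: 12.4
eef_pos: [0.5388, 0.0261, 0.2202]
ee_rot: [0.258, 3.127, -0.016]
contact_force: [-3.5, -17.0, 16.6]
gripper_width: 0.0
finger_force: 11.1
```

Emit:
carry_out --commands '[{"delta_pos": [0.21, 1.3, 0.7], "twist": 0, "fingers": 1}, {"delta_pos": [0.42, 2.6, 1.4], "twist": 0, "fingers": 1}, {"delta_pos": [0.65, 3.9, 2.0], "twist": 0, "fingers": 1}, {"delta_pos": [0.88, 5.3, 2.4], "twist": 0, "fingers": 1}]'

```text
time_s: 12.73
eef_pos: [0.5478, 0.0831, 0.2419]
ee_rot: [0.261, 3.126, -0.0]
contact_force: [1.0, -2.9, -0.6]
gripper_width: 0.001
finger_force: 1.5
```

```bash
python3 - <<'E'
from h import *
g=manip.grab_frame("scene");print(off())
cv2.imwrite("pics/d5.png",cv2.resize(g["img"][120:330,170:380],None,fx=2.5,fy=2.5))
E
```

```text
[  1.9 -13.7 101.3]
```

View pics/d5.png

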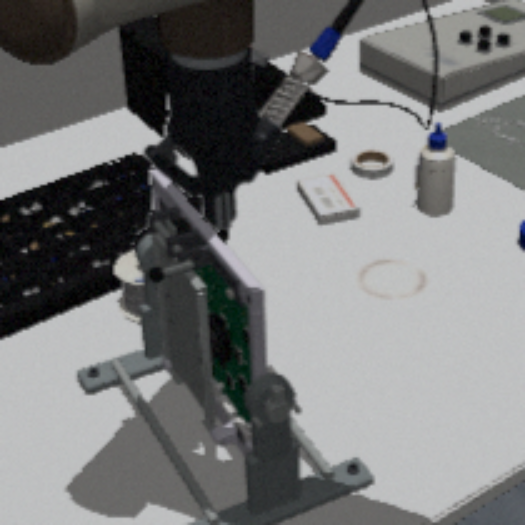

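The frame stands at about 90°, with the finger on the right side of the top rail near (225,215), and the cover held shut. I continue over the top.

Emit:
carry_out --commands '[{"delta_pos": [0.23, 1.38, -0.2], "twist": 0, "fingers": 1}, {"delta_pos": [0.42, 2.57, -0.5], "twist": 0, "fingers": 1}, {"delta_pos": [0.64, 3.85, -0.8], "twist": 0, "fingers": 1}, {"delta_pos": [0.83, 5.03, -1.3], "twist": 0, "fingers": 1}, {"delta_pos": [1.01, 6.1, -2.0], "twist": 0, "fingers": 1}]'

```text
time_s: 13.2
eef_pos: [0.5576, 0.1464, 0.2179]
ee_rot: [0.259, 3.129, 0.001]
contact_force: [0.5, -1.2, 4.3]
gripper_width: 0.003
finger_force: 2.0
```

Emit:
carry_out --commands '[{"delta_pos": [0.17, 1.0, -0.8], "twist": 0, "fingers": 1}, {"delta_pos": [0.31, 1.9, -1.8], "twist": 0, "fingers": 1}, {"delta_pos": [0.44, 2.7, -2.9], "twist": 0, "fingers": 1}]'

```text
time_s: 13.45
eef_pos: [0.562, 0.1739, 0.1883]
ee_rot: [0.259, 3.129, 0.002]
contact_force: [0.5, -1.1, 3.5]
gripper_width: 0.002
finger_force: 2.0
```

```bash
python3 - <<'E'
from h import *
print(off())
E
```

```text
[ 0.8 75.3 48.3]
```

Emit:
carry_out --commands '[{"delta_pos": [0.08, 0.5, -0.6], "twist": 0, "fingers": 1}, {"delta_pos": [0.16, 1.0, -1.4], "twist": 0, "fingers": 1}, {"delta_pos": [0.23, 1.4, -2.3], "twist": 0, "fingers": 1}, {"delta_pos": [0.28, 1.7, -3.1], "twist": 0, "fingers": 1}, {"delta_pos": [0.31, 1.9, -3.8], "twist": 0, "fingers": 1}, {"delta_pos": [0.31, 1.9, -3.8], "twist": 0, "fingers": 1}]'

```text
time_s: 13.95
eef_pos: [0.5637, 0.1914, 0.1484]
ee_rot: [-0.261, -3.128, 0.001]
contact_force: [0.3, -0.4, -1.0]
gripper_width: 0.002
finger_force: 0.0
```

Emit:
carry_out --commands '[{"delta_pos": [0, 0, -0.3], "twist": 0, "fingers": 1}, {"delta_pos": [0, 0, -0.3], "twist": 0, "fingers": 1}]'

```text
time_s: 14.12
eef_pos: [0.5644, 0.1916, 0.1472]
ee_rot: [-0.261, -3.131, -0.001]
contact_force: [-0.2, 0.1, 0.5]
gripper_width: -0.0
finger_force: 0.0
```

Emit:
carry_out --commands '[{"delta_pos": [0, 0, -0.2], "twist": 0, "fingers": 1}, {"delta_pos": [0, 0, -0.3], "twist": 0, "fingers": 1}]'

```text
time_s: 14.28
eef_pos: [0.5647, 0.1916, 0.1461]
ee_rot: [0.259, 3.13, 0.002]
contact_force: [-3.8, 0.7, 10.6]
gripper_width: 0.001
finger_force: 5.3
```

Emit:
carry_out --commands '[{"delta_pos": [0, 0, -0.15], "twist": 0, "fingers": 1}, {"delta_pos": [0, 0, -0.3], "twist": 0, "fingers": 1}]'

```text
time_s: 14.45
eef_pos: [0.5647, 0.1915, 0.1459]
ee_rot: [0.258, 3.129, 0.001]
contact_force: [-10.1, 0.5, 23.8]
gripper_width: -0.001
finger_force: 12.3
```

The rail is on its stop: tip z stays at 0.146 while the force climbs to 24 N. I retreat and check.

Emit:
carry_out --commands '[{"delta_pos": [0, 0, 1.5], "twist": 0, "fingers": 1}, {"delta_pos": [0, 0, 5], "twist": 0, "fingers": 1}, {"delta_pos": [0, 0, 9], "twist": 0, "fingers": 1}, {"delta_pos": [0, 0, 13], "twist": 0, "fingers": 1}, {"delta_pos": [-1, -4, 15], "twist": 0, "fingers": 1}, {"delta_pos": [-3, -8, 15], "twist": 0, "fingers": 1}, {"delta_pos": [-5, -12, 15], "twist": 0, "fingers": 1}, {"delta_pos": [-7, -16, 15], "twist": 0, "fingers": 1}, {"delta_pos": [-9, -20, 15], "twist": 0, "fingers": 1}, {"delta_pos": [-11, -24, 15], "twist": 0, "fingers": 1}]'

```text
time_s: 15.28
eef_pos: [0.4615, -0.0333, 0.2919]
ee_rot: [0.259, 3.13, 0.001]
contact_force: [0.9, -1.0, 0.3]
gripper_width: -0.004
finger_force: 0.0
```

Emit:
carry_out --commands '[{"delta_pos": [-1, -4, 0], "twist": 0, "fingers": 1}, {"delta_pos": [-2, -8, 0], "twist": 0, "fingers": 1}, {"delta_pos": [-3, -12, 0], "twist": 0, "fingers": 1}, {"delta_pos": [-3, -12, 0], "twist": 0, "fingers": 1}, {"delta_pos": [-3, -12, 0], "twist": 0, "fingers": 1}, {"delta_pos": [-3, -12, 0], "twist": 0, "fingers": 1}]'

```text
time_s: 15.78
eef_pos: [0.4329, -0.152, 0.2917]
ee_rot: [0.262, 3.13, 0.001]
contact_force: [0.5, -0.2, 0.0]
gripper_width: 0.003
finger_force: 0.0
```

```bash
python3 - <<'E'
from h import *
g=manip.grab_frame("scene");t=manip.grab_frame("top")
a=cv2.resize(g["img"][160:310,190:340],None,fx=2.6,fy=2.6);b=cv2.resize(t["img"][140:290,160:310],None,fx=2.6,fy=2.6)
cv2.imwrite("pics/d6.png",np.hstack([a,b]))
E
```

```text
(no output)
```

View pics/d6.png

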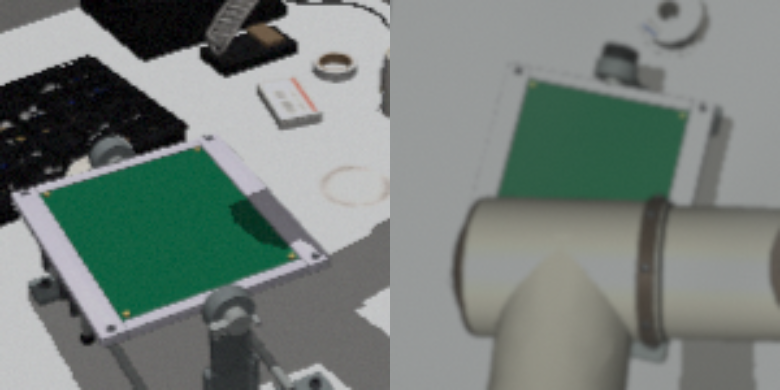

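The picture shows the board level, solder side up, with corners at (20,190), (205,140), (325,260) and (110,335). The bolt ball hangs below at (88,338) and nothing has fallen. I hand in the job.

```bash
python3 -c "
from cell import manip
print(manip.job_done())"
```

```text
the job is handed in; nothing more can be done
None
```

The job is handed in at about 16 s: cover shut, bolt fully home, and the frame turned over level on its stop, solder side up; nothing was seen to fall out, though the heat sinks themselves could not be seen under the shut cover.

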